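# Rock the seized locating block out of its nest

### The arm

A 7-joint arm with a two-finger parallel gripper is mounted at the origin on a cart in front of the work surface, level with it; the furniture and walls round the work are solid. World frame = base frame: x ahead of the robot, y to its left, z up, the work surface at z = 0. Lengths are in mm, angles in rad, forces in N, time in s.
With the tool pointing down it reaches from about 400 to 900 mm from the base axis. Payload 5.6 kg.
Tool frame: the origin (TCP) lies midway between the tips of the shut fingers; the grasp point (between the pads) lies 19 mm behind it; z points along the fingers, y is the line along which they close (so a half turn about z gives the same grasp; the last joint's range is limited). The gripper opens to 92 mm and grips with 3 to 60 N. Pads are 20 mm wide; open, the fingers measure 128 mm over their backs; the gripper's body (75 mm by 189 mm) begins 69 mm behind the grasp point.
Start: joints at [1.306, 0.468, -0.012, 1.603, 0.006, 1.071, -0.056], TCP at [142.948, -634.094, 214.592] pointing down, gripper open.
Joint ranges: [-2.53, 2.53], [-0.31, 2.02], [-1.57, 1.55], [0.28, 2.44], [-1.29, 4.43], [0.15, 1.84], [-2.92, 2.92]. Speed limits (rad/s): [2.57, 2.57, 3.14, 3.14, 3.14, 3.14, 3.14].

### API

Orientations are given as a rotation vector (axis times angle).
In Python, from cell import robot, grip, kin, viewer gives the robot as it stands. Calls block until the motion is done:
- robot.movep(position, orientation): joint-space move of the TCP to a pose.
- robot.servo_line(position, feed=150, rotation=None): straight line of the TCP; rotation=None keeps the orientation; feed is the mean speed in mm/s.
- robot.goto_joints(angles): joint-space move.
- grip(opening, newtons=None): opening from 0.0 (shut) to 1.0 (fully open); newtons is the grip in N (None keeps the last); returns when the fingers have stopped.
- robot.hold(seconds).
- kin.ik(position, orientation): joint angles nearest the present ones, or None.
- robot.observe(): the state.
- viewer.read_camera(name): name is "side" or "top" or "wrist"; returns the picture (384x512x3 uint8, red, green, blue); there is no depth.
- viewer.camera_info(name): a dict with "camera_matrix" (3x3 intrinsics, pixels), "R" (3x3) and "t" (3): a world point X has camera coordinates R X + t. Camera axes: x right, y down, z forward; pixel columns grow to the right and rows downward; lengths in mm; the calibration is good to about 2 mm. The wrist camera is an equidistant fisheye: a pixel r from the principal point sees the ray r / f radians off the axis. A picture is of the moment at which its call begins: read the wrist's pose just before it. camera_info takes no time and is no camera call; for the wrist camera it gives the pose at the moment of the call.
A pose or a line that the arm cannot do raises robot.IKError and nothing moves.
- robot.job_done(): hands the job in; it is judged then, once.
Trained networks look in the newest picture that a camera, given by its name, has taken for a name from the list of things; names that differ only in an ending like _2 or _b are one class to them, and where a whole thing is asked for, a point or a joint stands for the part that bears it (a point fixed in the world has none). Each returns a list of dicts, best first, with "confidence" (0 to 1); they miss things now and then, are a little off and sometimes report something else, mostly with a low value. They report only what shows in the picture. A call takes as long as a camera call.
- viewer.silhouettes(name, camera): "mask" (384x512 bool, what is visible of it).
- viewer.pinpoint(name, camera): "at" ([x, y, z] in mm, in the coordinates of the camera as it stood for that picture, good to about 4 mm: a listed point, or the origin of a listed thing).
The state is a dict: "t": time; "joints": joint angles; "joint_velocities": joint speeds; "joint_torque": joint torques, N m; "tcp_pos": TCP position; "tcp_rot": TCP orientation; "contact_force": force on the tool from outside, world axes, zero at the start; "wrist_torque": the same for the moment, N m; "grip_width": opening from 0.0 (shut) to 1.0 (fully open); "grip_force": force on a finger pad.
Only numpy, scipy, OpenCV 4.12 (cv2) and the standard library are available. Lean on these libraries where they do the work, as an engineer would, in place of code of your own. Each camera call takes 0.05 s, during which the arm holds its last target. There are 200 camera calls.

### The job

Push the open tooling tray fully home so that it snaps into its detent, and leave it home. Then take the locating block that is stuck in the nest on the tray by its upright head and rock it side to side while easing it up until it frees; a straight pull would lift the loose nest off the tray, and the nest must stay down. Finish while still holding the block upright, still and just clear of the nest, straight above its pocket with a gap of roughly one to four centimetres, and leave the other things on the worktop where they are.

Things in the scene. Friction and masses are not known exactly. Their poses are not given: they have to be found in the camera images.
- unit: fixed grey slide bed with dark side rails on the worktop, 290 x 150 mm, rails 36 mm high; origin on the worktop under the point where the nest's centre stands when the tray is home; its x axis is the direction in which the tray is pushed home (away from the robot), y to its left, z up. Tray, nest and block are all parallel to it
- tray (a joint): how far the tray is open, m: 0 = fully home against a rigid stop, starts at 0.06; slides with about 2 N of friction. A sprung ball detent adds up to about 6 N between 0.012 and 0.005 and below that draws the tray home and holds it there
- tray_front (a point): centre of the outer face of the tray's flat aluminium front panel (124 mm wide in y, 10 mm thick, from 12 to 58 mm above the worktop), the face to push on; the point is 35 mm above the worktop and 85 mm in front of the nest's centre
- nest (a joint): height of the nest above its seat on the tray, m: 0 = down. The nest is a loose dark steel block on two upright dowels that weighs about 2.3 kg and lifts straight up when pulled with more than about 23 N
- nest_mouth (a point): centre of the pocket's mouth in the nest's top face, 56 mm above the worktop. Nest 80 (x) x 100 (y) x 36 mm high; pocket 43 mm (y) x 24 mm (x), 28 mm deep; in it two sprung brass pads (32 mm along y) press on the block's front and back, from 2 to 14 mm below the mouth
- block: aluminium locating block, about 220 g, 76 mm high, upright and tight in the nest's pocket; origin at the lowest point of its foot, its x, y, z parallel to the nest's. Foot: half-round disc in the y-z plane, radius 20 mm, 11 mm thick (x). At the start the foot rests on the pocket's floor, 28 mm below the mouth. A straight pull needs roughly 40 N, more than lifts the nest
- block_land (a point): centre of the foot's disc, 20 mm above the origin, and the point to rock about: lean the block to the nest's left and right (about the nest's x axis; 0.15 rad either way is plenty). Here is the tight land, 16 mm thick (x), 36 mm (y), 12 mm high, that the pads grip. Only while it is rocking can it be drawn up with little force, about 1 mm a swing; after some 13 mm of rise it is free
- block_head (a point): grip point, 61 mm above the origin: the block's head is an upright bar 26 mm (y) x 18 mm (x), from 26 to 76 mm above the origin; its top 48 mm stand clear above the nest. Take it across its 26 mm (y) sides
- block_foot (a point): lowest point of the block's rounded foot (the block's origin)
- foot_0: bystander: white round machine foot, 42 mm wide, 32 mm high; origin under its centre
- die_spring: bystander: standing steel compression spring, 23 mm wide, 53 mm high; origin under its centre
- spare_nut: bystander: knurled nut, 40 mm wide, 22 mm high; origin under its centre
- sample_cup_2: bystander: small sealed cup, 68 mm wide, 57 mm high; origin under its centre
- tape_clear: bystander: roll of brown tape lying flat, 96 mm wide, 48 mm high; origin under its centre

How it is judged (in metres and radians):
On the way, in this order (a step that is already met when the one before it is completed fails the run):
1. the tray is home in its detent (value of joint tray below 0.003 m), for 0.2 s.
2. the block has been rocked over in its pocket (3 degrees or more) (angle between block's own z axis and vertical above 0.05 rad and z of block_foot in the frame of nest_mouth below -0.012 m).
3. the block is out of the nest (z of block_foot in the frame of nest_mouth above 0.003 m), for 0.1 s.
At the end, for the whole second after the job is handed in: The tray is within 4 mm of home and the nest down (within 2 mm); the block is held by the fingers, touching nothing else, still (under 30 mm/s), within 0.2 rad of upright, the lowest point of its foot 3 to 60 mm above the nest's top face and within 30 mm sideways of the pocket's centre (value of joint tray below 0.004 m and value of joint nest below 0.002 m and z of block_foot in the frame of nest_mouth between 0.003 and 0.06 m and horizontal distance between block_foot and nest_mouth below 0.03 m and angle between block's own z axis and vertical below 0.2 rad and linear speed of block below 0.03 m/s and contact force between the fingers and block above 1 N and contact force between block and unit below 0.2 N); the arm keeps its last pose, push and grip.
It fails at once if the nest is lifted off the tray by more than 5 mm (value of joint nest above 0.005 m).
It fails at once if a bystander is moved by more than 30 mm (distance of any of foot_0, die_spring, spare_nut, sample_cup_2, tape_clear from where it was at the start of the episode above 0.03 m).
It also fails if it takes over 54 s, if anything falls off the work surface, if the arm or the gripper's body presses on something with over 40 N, if the wrist force passes 120 N, or if a joint passes its speed limit or range.

## Working session

There is one attempt and no reset: what is moved stays moved. The work goes in short steps, each a Python script; the robot and the scene stay as the last script left them, time stands still between calls to the robot, and variables do not carry over. Pictures are saved under pics/ and viewed, at most 10 in all, crops included, and the job is handed in when it is done.

```bash
mkdir -p pics; cat > h.py <<'E'
import numpy as np, cv2
from scipy.spatial.transform import Rotation as Rn
from cell import robot, grip, kin, viewer
def w(cam,at):
    i=viewer.camera_info(cam); return np.array(i["R"]).T@(np.array(at)-np.array(i["t"]))
def pts(cam,names):
    viewer.read_camera(cam)
    for n in names:
        for d in viewer.pinpoint(n,cam)[:2]: print(cam,n,np.round(w(cam,d["at"]),1),round(d["confidence"],2))
def st(): 
    s=robot.observe(); print(round(s["t"],2),np.round(s["tcp_pos"],1),np.round(s["tcp_rot"],3),"F",np.round(s["contact_force"],1),"g",round(s["grip_width"],3),round(s["grip_force"],1)); return s
E
python3 - <<'E'
from h import *
st()
ims=[]
for c in("side","top"):
    im=viewer.read_camera(c);cv2.imwrite(f"pics/{c}.png",im[:,:,::-1])
    pts(c,["tray_front","nest_mouth","block_land","block_head","block_foot","unit"])
pts("top",["foot_0","die_spring","spare_nut","sample_cup_2","tape_clear"])
E
```

```text
0.0 [ 142.8 -633.5  213.7] [-3.121 -0.347  0.   ] F [ 0.  -0.7  0.3] g 1.0 0.0
side tray_front [ 505.1 -205.1   34.2] 0.8
side block_land [ 588.8 -184.4   44.5] 0.67
side block_head [ 588.5 -184.2   90.4] 0.59
side block_foot [ 587.  -184.    20.7] 0.65
side unit [ 652.7 -176.2   -1.1] 0.97
top tray_front [ 504.8 -201.6   38.9] 0.71
top nest_mouth [ 588.  -186.1   52.9] 0.69
top block_land [ 589.8 -186.7   44. ] 0.42
top block_head [ 584.5 -181.3   90.6] 0.5
top block_foot [ 591.5 -182.2   27.3] 0.49
top unit [ 6.487e+02 -1.680e+02 -1.000e-01] 0.91
top foot_0 [420.7 173.6   5.3] 0.46
top foot_0 [ 4.477e+02 -4.324e+02 -4.000e-01] 0.28
top die_spring [ 591.7 -184.8   55.5] 0.64
top die_spring [571.5 117.9  -2.7] 0.54
top spare_nut [474.7  92.5   0.9] 0.5
top sample_cup_2 [ 612.8 -454.7    0.9] 0.96
top sample_cup_2 [474.2  94.3  -0.9] 0.61
top tape_clear [ 4.462e+02 -4.322e+02  1.000e-01] 0.97
top tape_clear [472.9  91.2  -0.5] 0.28
```

View pics/top.png

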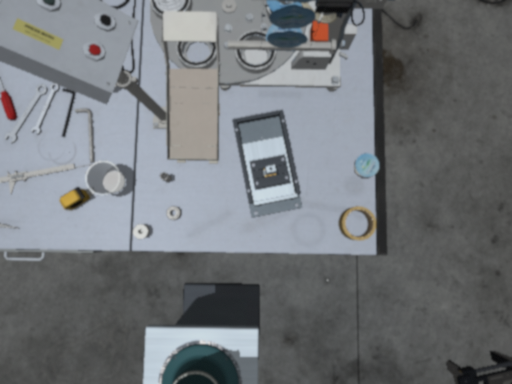

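View pics/side.png

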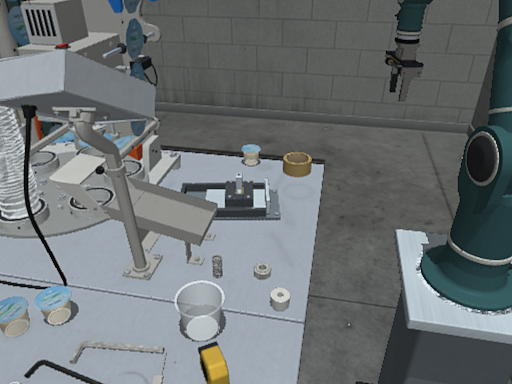

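The top view shows the unit at about (267,165), with the panel at (275,210) nearest the robot. The bystanders are clear of it: tape (357,223), cup (366,165), nut (174,213) and foot (142,231). The die_spring report at the block is a false hit. The side view agrees. Next I'll hover in front of the tray and refine with the wrist camera.

```bash
cat >> h.py <<'E'
def rot(yaw,lean=0):
    # tool down, tool x along unit x; lean about unit x (positive: head to the right, -y)
    return (Rn.from_euler('z',yaw)*Rn.from_euler('x',lean)*Rn.from_rotvec([np.pi,0,0])).as_rotvec()
E
python3 - <<'E'
from h import *
m=viewer.read_camera("top"); d=viewer.silhouettes("unit","top")
i=viewer.camera_info("top");K,R,t=[np.array(i[k]) for k in("camera_matrix","R","t")]
c=cv2.findContours(d[0]["mask"].astype(np.uint8),0,1)[0];c=max(c,key=cv2.contourArea).reshape(-1,2)
C=-R.T@t; r=(R.T@np.linalg.inv(K)@np.c_[c,np.ones(len(c))].T).T
P=C+r*((30-C[2])/r[:,2])[:,None]
print(d[0]["confidence"],cv2.minAreaRect(P[:,:2].astype(np.float32)))
for p in([450,-330,300],[470,-212,260]): 
    robot.movep(p,rot(.2)); st()
    pts("wrist",["tray_front","nest_mouth","block_head","block_foot","block_land","unit"])
im=viewer.read_camera("wrist");cv2.imwrite("pics/w1.png",im[:,:,::-1])
E
```

```text
0.57 ((619.2088012695312, -176.59490966796875), (292.5067138671875, 152.87066650390625), 12.50841236114502)
2.82 [ 449.1 -331.3  299.7] [ 3.126e+00  3.100e-01 -1.000e-03] F [-0.7  0.3  0.1] g 1.0 0.0
wrist tray_front [ 511.  -200.1   36. ] 0.81
wrist tray_front [ 591.7 -184.1   55.1] 0.15
wrist block_head [ 590.8 -184.2   91.2] 0.83
wrist block_foot [ 589.6 -182.8   27. ] 0.65
wrist block_foot [ 592.  -184.5   26.6] 0.52
wrist block_land [ 592.4 -181.7   50.6] 0.97
wrist unit [ 649.3 -168.6    1.5] 0.61
3.73 [ 470.2 -211.9  260.1] [3.125 0.315 0.   ] F [-0.1 -1.2 -0.3] g 0.998 0.0
wrist tray_front [ 509.5 -202.7   35.2] 0.97
wrist nest_mouth [ 593.1 -189.1   59.8] 0.71
wrist block_head [ 590.8 -184.8   90.2] 0.61
wrist block_foot [ 591.7 -185.    26.4] 0.82
wrist block_land [ 590.9 -180.5   49.5] 0.83
wrist block_land [ 589.1 -187.4   89.8] 0.38
wrist unit [ 647.4 -172.2    0.9] 0.6
```

View pics/w1.png

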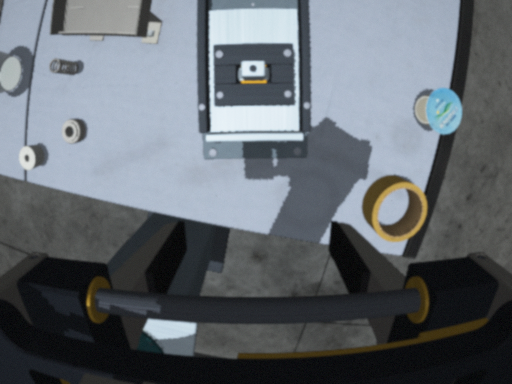

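The wrist view agrees: panel edge at (255,137), block head at (253,70), yaw about 0.218. Now the push, in small force-checked steps.

```bash
cat >> h.py <<'E'
YAW=.218; ux=np.array([np.cos(YAW),np.sin(YAW),0]); uy=np.array([-ux[1],ux[0],0]); B0=np.array([590.7,-184.2,0])
E
python3 - <<'E'
from h import *
R=rot(YAW); grip(0.0,20)
robot.movep(B0-ux*130+[0,0,150],R); robot.servo_line(B0-ux*130+[0,0,32],120)
f0=np.array(robot.observe()["contact_force"])@ux
u=-105.
while u<-20:
    robot.servo_line(B0+ux*u+[0,0,32],40); s=robot.observe(); f=np.array(s["contact_force"])@ux-f0
    print(u,round((s["tcp_pos"]-B0)@ux,1),round(f,1))
    if f<-16: break
    u+= 5 if u<-50 else 2
robot.hold(.3); st(); pts("wrist",["tray_front","block_head","nest_mouth"])
E
```

```text
-105.0 -105.3 1.0
-100.0 -99.7 -0.0
-95.0 -94.6 -0.1
-90.0 -89.4 0.5
-85.0 -84.3 -0.8
-80.0 -79.2 0.0
-75.0 -74.3 -0.1
-70.0 -69.4 -0.5
-65.0 -64.3 -0.6
-60.0 -59.3 -0.1
-55.0 -54.3 -0.0
-50.0 -49.3 0.8
-48.0 -48.0 -0.7
-46.0 -47.0 -4.6
-44.0 -46.4 -8.7
-42.0 -44.9 -8.6
-40.0 -41.6 -5.9
-38.0 -38.3 -2.1
-36.0 -35.7 -2.1
-34.0 -35.7 -6.5
-32.0 -35.7 -11.8
-30.0 -35.7 -16.7
13.73 [ 555.8 -192.    31.8] [-3.123 -0.339  0.017] F [-16.6  -2.6  12.6] g 0.006 8.3
wrist tray_front [ 569.7 -186.5   33. ] 0.93
wrist block_head [ 646.7 -169.3   93.2] 0.69
```

Stop reached after the detent snap. Back off, rise, and measure the block.

```bash
python3 - <<'E'
from h import *
R=rot(YAW)
robot.servo_line(B0-ux*80+[0,0,32],100); robot.servo_line(B0-ux*80+[0,0,190],200)
grip(.7)
P=[]
for u,v in((0,0),(40,30)):
    robot.movep(B0+ux*u+uy*v+[0,0,210],R)
    im=viewer.read_camera("wrist")
    for n,dz in(("block_head",0),("block_foot",0),("block_land",0),("nest_mouth",0),("tray_front",85)):
        for d in viewer.pinpoint(n,"wrist")[:1]:
            p=w("wrist",d["at"])+ux*dz; print(n,np.round(p,1),round(d["confidence"],2),"v",round((p-B0)@uy,1))
cv2.imwrite("pics/w2.png",im[:,:,::-1]);st()
E
```

```text
block_head [ 647.7 -171.8   91.6] 0.76 v -0.2
block_foot [ 648.  -171.9   29.7] 0.91 v -0.4
block_land [ 648.2 -170.3   50.9] 0.84 v 1.1
nest_mouth [ 647.3 -173.5   57.8] 0.76 v -1.8
tray_front [ 650.8 -172.2   39.4] 0.95 v -1.3
block_head [ 646.5 -177.1   92.3] 0.92 v -5.2
block_foot [ 646.4 -172.9   29.1] 0.7 v -1.0
block_land [ 649.7 -171.    52.7] 0.76 v 0.2
nest_mouth [ 649.9 -175.8   56.7] 0.57 v -4.6
tray_front [ 649.3 -173.7   35.1] 0.89 v -2.4
17.89 [ 622.7 -147.5  210.1] [ 3.123  0.339 -0.   ] F [ 0.4  0.1 -0.6] g 0.702 0.0
```

View pics/w2.png

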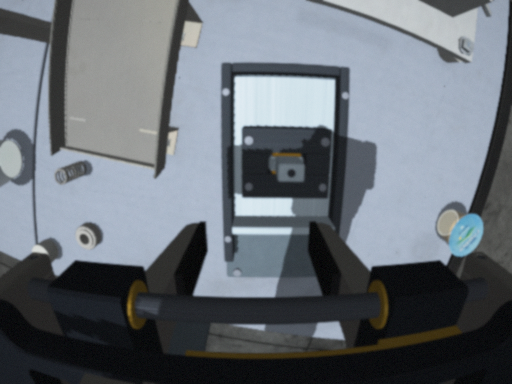

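Tray home; the block head is at (290,170) in the nest, and the chute is to the left, clear of the gripper. Now grasp the block.

```bash
python3 - <<'E'
from h import *
R=rot(YAW); C=np.array([648.3,-172.3,0])
robot.movep(C+[0,0,150],R); robot.servo_line(C+[0,0,71],100); s=st()
pts("top",["block_head"])
grip(0.2,10); robot.hold(.2); s=st(); f=s["contact_force"]; print("unit F",f@ux,f@uy,f[2],np.round(s["wrist_torque"],2))
im=viewer.read_camera("wrist");cv2.imwrite("pics/w3.png",im[:,:,::-1])
E
```

```text
19.22 [ 648.9 -172.3   71.7] [3.123e+00 3.420e-01 2.000e-03] F [0.4 0.4 0.1] g 0.697 0.0
20.18 [ 648.3 -171.3   71.1] [-3.122 -0.342  0.   ] F [-1.1  3.3  1.9] g 0.279 10.0
unit F -0.30965870227006353 3.4869566891893577 1.8688117592877895 [ 0.9   0.33 -0.15]
```

View pics/w3.png

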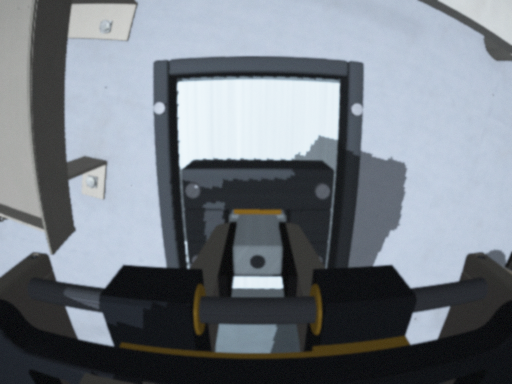

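Gripped, width 26 mm. Now rock with force-monitored easing.

```bash
cat >> h.py <<'E'
C=np.array([648.3,-172.3,0])+uy*1.2
def swing(a,zl,feed=16):
    # lean a about unit x, land centre height zl; TCP 23 above the land
    p=C+uy*(-np.sin(a)*23)+[0,0,zl+23*np.cos(a)]
    robot.servo_line(p,feed,rot(YAW,a)); s=robot.observe(); f=s["contact_force"]
    z=-Rn.from_rotvec(s["tcp_rot"]).as_matrix()[:,2]
    print(round(s["t"],2),"a",a,"zl",round(zl,1),"lean",round(-z@uy,3),"landz",round(s["tcp_pos"][2]-23*z[2],2),"Fy",round(f@uy,1),"Fz",round(f[2],1),"Mx",round(s["wrist_torque"]@ux,2),"g",round(s["grip_force"],1))
    return s
E
python3 - <<'E'
from h import *
grip(0.1,45); st()
for a in(.12,-.12): swing(a,48)
z=48.
for k in range(3):
    for a in(.12,-.12): z+=.8; s=swing(a,z)
pts("side",["block_foot","block_head"])
E
```

```text
20.44 [ 648.3 -171.3   71.1] [-3.122 -0.342  0.   ] F [-2.3  5.4  4. ] g 0.284 45.0
20.71 a 0.12 zl 48 lean 0.12 landz 48.6 Fy 1.2 Fz 6.8 Mx 0.87 g 45.0
21.2 a -0.12 zl 48 lean -0.122 landz 49.19 Fy 0.9 Fz 7.5 Mx -0.1 g 45.0
21.7 a 0.12 zl 48.8 lean 0.121 landz 48.8 Fy 0.7 Fz 2.5 Mx 0.47 g 45.0
22.2 a -0.12 zl 49.6 lean -0.123 landz 49.6 Fy -1.8 Fz -0.4 Mx -0.44 g 45.0
22.7 a 0.12 zl 50.4 lean 0.12 landz 49.85 Fy -1.6 Fz -1.3 Mx -0.55 g 45.0
23.2 a -0.12 zl 51.2 lean -0.123 landz 50.56 Fy -4.4 Fz -6.0 Mx -0.79 g 45.0
23.7 a 0.12 zl 52.0 lean 0.119 landz 51.29 Fy -1.8 Fz -5.0 Mx -0.84 g 45.0
24.2 a -0.12 zl 52.8 lean -0.123 landz 52.13 Fy -3.5 Fz -8.8 Mx -0.71 g 45.0
side block_foot [ 646.2 -168.9   23.4] 0.5
side block_head [ 647.8 -166.1   94.7] 0.54
```

```bash
python3 - <<'E'
from h import *
z=52.8;a=.12
for k in range(18):
    s=swing(a,z);a=-a
    if s["contact_force"][2]>-9: z+=.8
    if s["tcp_pos"][2]>71+14.5 or s["t"]>36: break
pts("side",["block_foot","block_head"])
E
```

```text
24.84 a 0.12 zl 52.8 lean 0.12 landz 53.06 Fy -0.2 Fz -3.3 Mx -0.43 g 45.0
25.34 a -0.12 zl 53.6 lean -0.122 landz 53.52 Fy -2.9 Fz -7.2 Mx -0.26 g 45.0
25.84 a 0.12 zl 54.4 lean 0.12 landz 54.58 Fy 0.2 Fz -3.4 Mx -0.25 g 45.0
26.34 a -0.12 zl 55.2 lean -0.121 landz 54.99 Fy -0.4 Fz -8.1 Mx 0.16 g 45.0
26.84 a 0.12 zl 56.0 lean 0.121 landz 56.17 Fy 0.1 Fz -3.5 Mx 0.04 g 45.0
27.34 a -0.12 zl 56.8 lean -0.12 landz 56.54 Fy 0.3 Fz -8.2 Mx 0.53 g 45.0
27.84 a 0.12 zl 57.6 lean 0.122 landz 57.76 Fy 2.6 Fz -5.1 Mx 0.18 g 45.0
28.34 a -0.12 zl 58.4 lean -0.12 landz 58.18 Fy 1.1 Fz -8.6 Mx 0.79 g 45.0
28.84 a 0.12 zl 59.2 lean 0.122 landz 59.45 Fy 2.2 Fz -4.8 Mx 0.24 g 45.0
29.34 a -0.12 zl 60.0 lean -0.12 landz 59.96 Fy -0.2 Fz -7.9 Mx 0.73 g 45.0
29.84 a 0.12 zl 60.8 lean 0.117 landz 62.15 Fy -2.6 Fz -0.4 Mx -0.51 g 45.0
30.34 a -0.12 zl 61.6 lean -0.119 landz 62.33 Fy 1.3 Fz -0.6 Mx 0.53 g 45.0
30.84 a 0.12 zl 62.4 lean 0.119 landz 62.2 Fy -0.9 Fz -0.9 Mx -0.53 g 45.0
31.34 a -0.12 zl 63.2 lean -0.119 landz 63.33 Fy -0.2 Fz -1.4 Mx 0.17 g 45.0
side block_foot [ 643.5 -174.9   35.4] 0.42
side block_head [ 648.7 -164.7  105.7] 0.42
```

The block broke free: Fz is down to about its own weight. Now upright and lift.

```bash
python3 - <<'E'
from h import *
swing(0,64)
for z in(68,74,80,88,98):
    s=swing(0,z,25)
    if s["contact_force"][2]<-10: break
robot.hold(.3)
for c in("side","top","wrist"): pts(c,["block_foot","nest_mouth","block_head","tray_front"])
im=viewer.read_camera("side");cv2.imwrite("pics/s4.png",cv2.resize(im[140:240,150:320,::-1],(680,400)))
st()
E
```

```text
31.82 a 0 zl 64 lean -0.001 landz 63.54 Fy 0.6 Fz -2.2 Mx 0.01 g 45.0
32.13 a 0 zl 68 lean -0.001 landz 68.4 Fy -0.3 Fz -2.5 Mx 0.01 g 45.0
32.52 a 0 zl 74 lean -0.0 landz 74.34 Fy -0.2 Fz -2.5 Mx 0.01 g 45.0
32.92 a 0 zl 80 lean -0.0 landz 80.25 Fy 0.9 Fz -1.8 Mx 0.01 g 45.0
33.38 a 0 zl 88 lean -0.0 landz 88.26 Fy -1.0 Fz -1.8 Mx 0.04 g 45.0
33.93 a 0 zl 98 lean -0.0 landz 98.16 Fy 0.1 Fz -2.0 Mx -0.0 g 45.0
side block_foot [ 649.1 -172.3   68.6] 0.41
side nest_mouth [ 648.3 -177.6   55.1] 0.64
side block_head [ 649.6 -169.7  140.3] 0.65
side tray_front [ 563.2 -191.3   33. ] 0.68
top nest_mouth [ 614.4 -454.2    3.1] 0.69
top tray_front [ 5.723e+02  1.136e+02 -4.000e-01] 0.54
wrist block_foot [ 650.1 -172.    77.9] 0.86
wrist nest_mouth [ 651.1 -172.4   54.1] 0.72
wrist block_head [ 648.6 -170.4  139.9] 0.58
wrist block_head [ 648.4 -171.7   59.9] 0.34
wrist tray_front [ 568.7 -186.8   36.1] 0.67
35.03 [ 648.  -171.1  121. ] [3.123 0.342 0.   ] F [-0.4 -0.3 -3.2] g 0.282 45.0
```

View pics/s4.png

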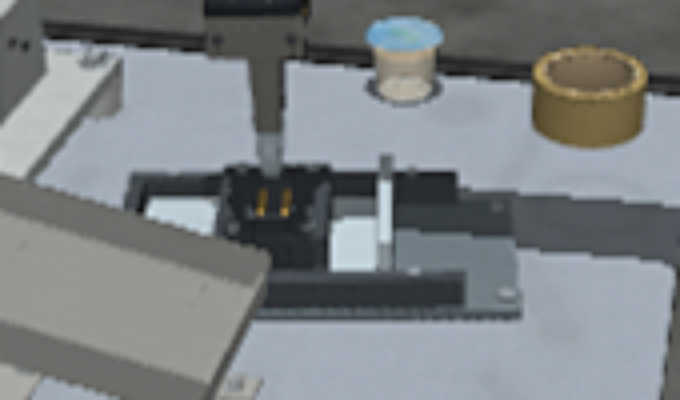

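The block (270,155) hangs clear above the empty pocket, where the brass pads show at (275,203). The nest is down, the tray is home, and the gap is about 2 cm.

```bash
python3 -c "
from h import *
print(robot.job_done()); st()"
```

```text
the job is handed in; nothing more can be done
None
the job is handed in; nothing more can be done
```

The job is handed in at about 35 s: the tray is home in its detent, the block was rocked free with the nest still down, and it is held upright about 2 cm above its pocket (from camera and force readings; no verdict was returned).

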